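Gather the wooden ornaments in the tray's spout, ready to pour

ROBOT

A 6-joint arm with a two-finger parallel gripper is mounted at the origin on the work surface. World frame = base frame: x ahead of the robot, y to its left, z up, the work surface at z = 0. Lengths are in m, angles in rad, forces in N, time in s.
With the tool pointing down it reaches from about 0.35 to 0.875 m from the base axis. Payload 4.2 kg.
Tool frame: the origin (TCP) lies at the centre of the arm's flange, where the gripper is bolted on; the fingertips stand 173 mm ahead of it and the grasp point (between the pads) lies 155 mm ahead of it; z points along the fingers, y is the line along which they close (so a half turn about z gives the same grasp; the last joint's range is limited). The gripper opens to 85 mm and grips with 20 to 120 N. Pads are 22 mm wide; open, the fingers measure 114 mm over their backs; the gripper's body (76 mm by 85 mm) begins 54 mm behind the grasp point. The pads swing forward as they close: fully open they stand 13 mm farther back than shut.
Start: joints at [-0.919, 0.385, 0.008, 0, -1.194, -0.259], TCP at [0.239, -0.577, 0.405] pointing down, gripper open.
Joint ranges: [-3.14, 3.14], [-1.21, 2.06], [-1.07, 1.41], [-3.16, 2.05], [-2.99, -0.16], [-3.1, 3.1]. Speed limits (rad/s): [2.79, 2.79, 3.14, 3.14, 3.14, 3.14].

INTERFACE

Orientations are given as a unit quaternion [x, y, z, w].
In Python, from cell import robot gives the robot as it stands. The module is installed in compiled form; this text tells all that it offers.
- The arm moves only by the tool step_arm, never from a script. Its argument "moves" is one flat list of numbers, 5 for each row, row after row: the finger opening in m, from 0 to 0.0854, then the shift along the tool's x, y, z in m, then the turn about the tool's z in rad. In form: [claw, tx, ty, tz, yaw, claw, tx, ty, tz, yaw, ...]. A call has 1 to 20 rows; each row shifts and turns the commanded pose from where the row before left it, along the tool's axes as they then stand; what a row does not reach is not made up. A row lasts 1/12 s, in which the tool goes at most 41.7 mm and 7.16 degrees, less where a joint would pass 70% of its speed; a pose out of reach is approached as far as the arm can. A call with a gripper value outside its range is refused whole. The fingers move at their own pace and stop on an object; the grip force is fixed at half the most. Time passes only in rows, so rows that do not move let the fingers close. It gives the time, the measured TCP pose, the force, the opening and the grip force at its end, in the units of the state.
- robot.sense(): the state, without advancing time (a new reading comes with each control period).
- robot.snapshot(name): name is "scene" or "top" or "wrist"; returns a dict with "color" (384x512x3 uint8, blue, green, red), "z_map" (384x512 float32, m along the optical axis (not along the pixel's ray), 0 where there is no reading), "K" (3x3 intrinsics, pixels), "T" (4x4, takes a point from camera to world coordinates). Camera axes: x right, y up, looking along -z (the intrinsics and any distortion apply to the point x, -y, -z); pixel columns grow to the right and rows downward; lengths in m; the calibration is good to about 2 mm. A picture is of the moment at which its call begins.
- robot.job_done(): hands the job in; it is judged then, once.
The state is a dict: "time": time; "joints": joint angles; "joint_velocities": joint speeds; "joint_torque": joint torques, N m; "tcp_pos": TCP position; "ee_rot": TCP orientation; "force": force on the tool from outside, world axes, zero at the start; "wrist_torque": the same for the moment, N m; "opening": opening from 0.0 (shut) to 1.0 (fully open); "grip_force": force on a finger pad.
Only numpy, scipy, OpenCV 4.12 (cv2) and the standard library are available. Lean on these libraries where they do the work, as an engineer would, in place of code of your own. Each camera call takes 0.05 s, during which the arm holds its last target. There are 200 camera calls.

TASK

Pick up the grey craft tray, bring its pouring spout low over the open gift box, clear of the rim, and tilt it well down towards the spout until all five loose wooden ornaments have slid together into that corner. Do not pour: every ornament stays in the tray, the gift box, ribbon reels, scissors and tape dispenser stay where they are, and you finish holding the tray still, tilted, with its spout well inside the outline of the box below.

Things in the scene. Friction and masses are not known exactly. Their poses are not given: they have to be found in the camera images.
- tray: shallow grey plastic craft tray, 250 x 180 mm (x by y), walls 45 mm high and 4 mm thick, floor 4 mm thick, about 0.4 kg. Origin: centre of its underside; z up out of the tray. Its +x +y corner is cut off at 45 degrees (45 mm along each side) and closed there only by a low 22 mm wall with a flared lip: the pouring spout, its direction in the tray's frame is (+1, +1). The inside is slippery (friction about 0.2)
- handle (a point): middle of the tray's fixed carrying handle, the place to grasp: a straight flat-sided bar along the tray's x over its middle, 14 mm wide (y), 22 mm tall (z), 266 mm long, its centre 109 mm above the tray's underside; it ends in a post at each end of the tray and is free below and beside. Axes are the tray's
- spout (a point): foot of the spout wall, on the tray's inner floor, middle of the cut corner; at (99.7, 64.7, 4) mm in the tray's frame
- lip (a point): outermost edge of the spout's flared lip, middle of the cut corner; at (111, 76, 28) mm in the tray's frame
- ornament_1_center (a point): round wooden pendant, plain beech, 28 mm across and 10 mm thick, lying loose in the tray; point at its centre
- ornament_2_center (a point): little square wooden parcel, plain beech, 22 x 22 x 12 mm, lying loose in the tray; point at its centre
- ornament_3_center (a point): round wooden pendant, plain beech, 28 mm across and 10 mm thick, lying loose in the tray; point at its centre
- ornament_4_center (a point): little square wooden parcel, plain beech, 22 x 22 x 12 mm, lying loose in the tray; point at its centre
- ornament_5_center (a point): round wooden pendant, plain beech, 28 mm across and 10 mm thick, lying loose in the tray; point at its centre
- giftbox: open brown cardboard gift box, loose, empty, 220 x 160 mm (x by y) and 80 mm high, walls 4 mm; origin at the centre of its underside, rim at z = 80 mm
- ribbon_large: bystander: blue ribbon reel lying flat, 72 mm across, 45 mm high; origin at the centre of its underside
- ribbon_small: bystander: red ribbon reel lying flat, 60 mm across, 32 mm high; origin at the centre of its underside
- scissors: bystander: scissors lying flat, about 180 mm long, 11 mm high; origin near the pivot, on the table
- tape_dispenser: bystander: black desk tape dispenser, 120 x 50 mm, 82 mm high; origin at the centre of its underside

How it is judged:
At the end, for the whole second after the job is handed in: Tray held in the gripper, still, tilted 0.25 to 0.95 rad; lip above the gift box's opening (within 85 by 55 mm of its centre, box axes), 10 to 130 mm over the rim; under 0.3 N on the box; each ornament's centre within 100 mm of the spout foot (distance between each of ornament_1_center, ornament_2_center, ornament_3_center, ornament_4_center, ornament_5_center and spout below 0.1 m and angle between tray's own z axis and vertical between 0.25 and 0.95 rad and height (world z) of lip between 0.09 and 0.21 m and x of lip in the frame of giftbox between -0.085 and 0.085 m and y of lip in the frame of giftbox between -0.055 and 0.055 m and contact force between the fingers and tray above 1 N and contact force between tray and giftbox below 0.3 N and linear speed of tray below 0.03 m/s); the arm keeps its last pose, push and grip.
It fails at once if an ornament leaves the tray (z of any of ornament_1_center, ornament_2_center, ornament_3_center, ornament_4_center, ornament_5_center in the frame of tray below -0.01 m or z of any of ornament_1_center, ornament_2_center, ornament_3_center, ornament_4_center, ornament_5_center in the frame of tray above 0.1 m or distance between any of ornament_1_center, ornament_2_center, ornament_3_center, ornament_4_center, ornament_5_center and tray above 0.18 m).
It fails at once if the gift box or a bystander is pushed out of place (over 30 mm) (distance of any of giftbox, ribbon_large, ribbon_small, scissors, tape_dispenser from where it was at the start of the episode above 0.03 m).
It also fails if it takes over 51 s, if anything falls off the work surface, if the arm or the gripper's body presses on something with over 40 N, if the wrist force passes 120 N, or if a joint passes its speed limit or range.

## Working session

There is one attempt and no reset: what is moved stays moved. The work goes in short steps, Python scripts to look and compute and a tool call to move; the robot and the scene stay as the last step left them, time stands still between calls to the robot, and variables do not carry over. Pictures are saved under pics/ and viewed, at most 10 in all, crops included, and the job is handed in when it is done.

Besides the shell and the picture viewer there is one more tool, called after "Request:" in YAML: its name, and indented under it one key for each argument. step_arm: Moves the arm, as the interface text tells. Its arguments: {"type":"object","properties":{"moves":{"type":"array"}},"required":["moves"]}

```bash
mkdir -p pics; cat > h.py <<'E'
import numpy as np, cv2
from cell import robot
from scipy.spatial.transform import Rotation as R
def world(s):
    z=s["z_map"]; K=s["K"]; v,u=np.mgrid[:z.shape[0],:z.shape[1]]
    x=(u-K[0,2])/K[0,0]*z; y=(v-K[1,2])/K[1,1]*z
    P=np.stack([x,-y,-z],-1)@s["T"][:3,:3].T+s["T"][:3,3]
    P[z==0]=np.nan
    return P
E
python3 - <<'E'
from h import *
s=robot.sense(); print({k:np.round(v,3) for k,v in s.items()}, R.from_quat(s["ee_rot"]).as_matrix().round(4))
a=robot.snapshot("top"); b=robot.snapshot("scene")
np.savez("s0.npz",**{n+k:x[k] for n,x in(("top",a),("scene",b)) for k in x})
for n,x in(("top",a),("scene",b)): cv2.imwrite(f"pics/{n}0.png",x["color"]); print(x["T"].round(3).tolist(),x["K"].round(1).tolist())
E
```

```text
{'time': np.float64(0.0), 'joints': array([-9.190e-01,  3.860e-01,  7.000e-03, -1.000e-03, -1.194e+00,
       -2.590e-01]), 'joint_velocities': array([-0.   , -0.001,  0.001, -0.   , -0.001, -0.002]), 'joint_torque': array([-0.0000e+00, -3.9229e+01,  1.8840e+01,  4.1860e+00, -5.0000e-03,
       -0.0000e+00]), 'tcp_pos': array([ 0.239, -0.577,  0.404]), 'ee_rot': array([-0.195,  0.981,  0.001, -0.   ]), 'force': array([-0.308,  0.283, -0.055]), 'wrist_torque': array([-0.024,  0.021,  0.025]), 'grip_force': np.float64(0.0), 'opening': np.float64(1.0)} [[-9.239e-01 -3.826e-01 -9.000e-04]
 [-3.826e-01  9.239e-01  2.000e-03]
 [ 1.000e-04  2.200e-03 -1.000e+00]]
[[-0.021, 0.999, -0.029, 0.526], [-1.0, -0.021, 0.012, 0.007], [0.011, 0.029, 1.0, 1.174], [0.0, 0.0, 0.0, 1.0]] [[356.8, 0.0, 252.3], [0.0, 356.8, 195.9], [0.0, 0.0, 1.0]]
[[0.504, -0.609, 0.613, 1.094], [0.863, 0.347, -0.366, -0.335], [0.01, 0.713, 0.701, 0.695], [0.0, 0.0, 0.0, 1.0]] [[376.8, 0.0, 257.3], [0.0, 376.8, 191.0], [0.0, 0.0, 1.0]]
```

View pics/top0.png

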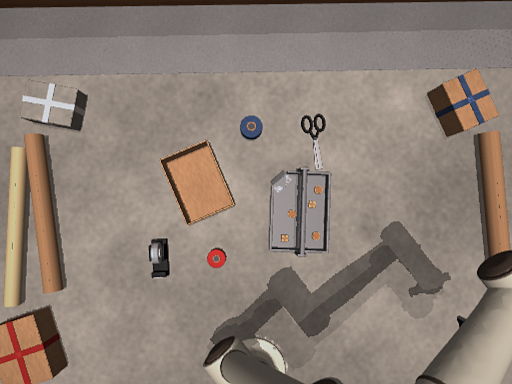

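View pics/scene0.png

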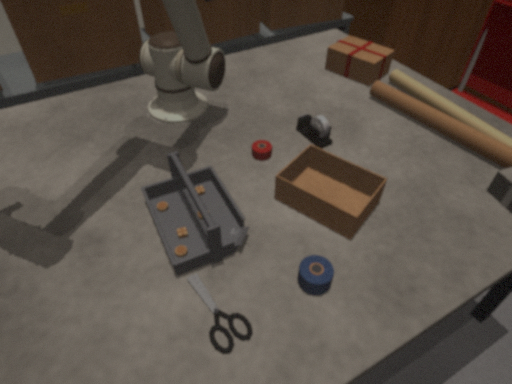

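Top view: the tray is centred at about (300,211), with its spout at the top-left (278,180) and the handle along the image vertical (world x). The box is at (198,182), the reels at (251,127) and (216,258), the dispenser at (159,257) and the scissors at (315,140). The scene view agrees. I'll measure from depth.

```bash
cat > m.py <<'E'
from h import *
d=np.load("s0.npz"); s={k:d["top"+k] for k in("color","z_map","K","T")}; P=world(s)
def rect(pts): 
    c,wh,a=cv2.minAreaRect((pts[:,:2]*1000).astype(np.float32)); return np.round(c,1),np.round(wh,1),round(a,1)
def sel(u0,u1,v0,v1,z0,z1):
    Q=P[v0:v1,u0:u1].reshape(-1,3); return Q[(Q[:,2]>z0)&(Q[:,2]<z1)]
h=sel(255,345,155,265,.1,.14); print("handle",len(h),rect(h),np.median(h[:,2]),h[:,0].min(),h[:,0].max())
pc=h[:,:2]-h[:,:2].mean(0); v=np.linalg.svd(pc,full_matrices=False)[2][0]; print("dir",v*np.sign(v[0]), h.mean(0))
t=sel(262,338,160,262,.03,.06); print("walls",rect(t))
b=sel(150,245,130,230,.065,.095); print("box",len(b),rect(b),np.median(b[:,2]))
im=s["color"].astype(int); hsv=cv2.cvtColor(s["color"],cv2.COLOR_BGR2HSV)
m=np.zeros(im.shape[:2],np.uint8); m[165:260,262:338]=((hsv[...,1]>90)&(hsv[...,2]>90))[165:260,262:338]
n,_,st,c=cv2.connectedComponentsWithStats(m)
for i in range(1,n):
    if st[i,4]>8: u,w=c[i].round().astype(int); print("orn",u,w,st[i,4],P[w,u].round(3))
for n,(u,w) in dict(blue=(251,127),red=(216,258),tape=(159,257)).items(): print(n,P[w,u].round(3))
print("floor",P[300,250],P[150,100])
E
python3 m.py
```

```text
handle 503 (array([ 507.5, -155.3]), array([ 26.7, 264.3]), 86.7) 0.11870231709542911 0.3755974699131357 0.639443301133521
dir [ 0.99835405 -0.05735144] [ 0.50638004 -0.15482858  0.11785092]
walls (array([ 508.9, -156.1]), array([188.2, 262.7]), 86.6)
box 428 (array([605. , 164.4]), array([220.2, 160.6]), 21.9) 0.07870066570870538
orn 318 190 56 [ 0.574 -0.221  0.016]
orn 312 204 44 [ 0.529 -0.2    0.018]
orn 292 213 51 [ 0.501 -0.135  0.014]
orn 316 236 52 [ 0.425 -0.211  0.015]
orn 284 238 44 [ 0.42  -0.107  0.013]
blue [ 0.777 -0.007  0.049]
red [0.364 0.113 0.034]
tape [0.374 0.287 0.058]
floor [ 0.21902163  0.00748424 -0.00369868] [ 0.72128511  0.49093068 -0.00153559]
```

Request:
step_arm:
  moves: [0.0854,0,0,0,0.11,0.0854,0,0,0,0.11,0.0854,0,0,0,0.11,0.0854,0,0,0,0.12,0.0854,-0.0145,0.036,0,0,0.0854,-0.0145,0.036,0,0,0.0854,-0.0145,0.036,0,0,0.0854,-0.0145,0.036,0,0,0.0854,-0.0145,0.036,0,0,0.0854,-0.0145,0.036,0,0,0.0854,-0.0145,0.036,0,0,0.0854,-0.0145,0.036,0,0,0.0854,-0.0145,0.036,0,0,0.0854,-0.0145,0.036,0,0,0.0854,-0.0145,0.036,0,0,0.0854,-0.0145,0.036,0,0,0.0854,0,0,0,0,0.0854,0,0,0,0]

```text
time: 1.6
tcp_pos: [0.4382, -0.1543, 0.4044]
ee_rot: [0.027, 1.0, 0.0, -0.0]
force: [-0.1, 0.3, 0.2]
opening: 1.003
grip_force: 0.0
```

```bash
cat >> h.py <<'E'
def tool():
    s=robot.sense(); M=R.from_quat(s["ee_rot"]).as_matrix(); return s,M,np.array(s["tcp_pos"])
def need(target,ang=86.7):
    s,M,p=tool(); print("t",s["time"],"tcp",p.round(4),"shift",((np.array(target)-p)@M).round(4),"y ang",np.degrees(np.arctan2(M[1,1],M[0,1])).round(2),"tilt",np.degrees(np.arccos(-M[2,2])).round(2), "F",s["force"].round(2),"op",round(float(s["opening"]),3),"grip",s["grip_force"])
E
python3 - <<'E'
from h import *
need([.4376,-.1513,.264])
w=robot.snapshot("wrist"); cv2.imwrite("pics/w1.png",w["color"]); P=world(w).reshape(-1,3)
h=P[(P[:,2]>.105)&(P[:,2]<.13)]; print(len(h),h.mean(0) if len(h) else 0)
if len(h): print(cv2.minAreaRect((h[:,:2]*1000).astype(np.float32)))
E
```

```text
t 1.6 tcp [ 0.4382 -0.1543  0.4044] shift [0.0007 0.0029 0.1404] y ang 86.96 tilt 0.05 F [-0.1   0.31  0.15] op 1.003 grip 0.0
3052 [ 0.4735633  -0.15535746  0.11939062]
((494.07916259765625, -153.71217346191406), (26.46329689025879, 238.49948120117188), 87.91224670410156)
```

View pics/w1.png

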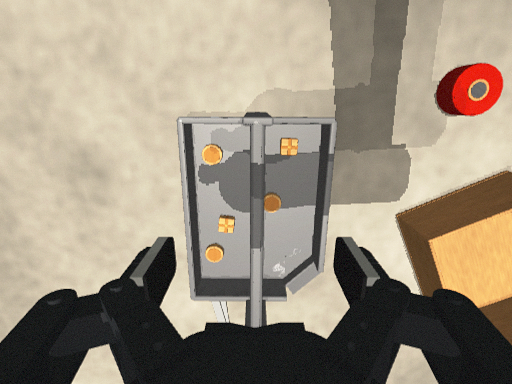

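The wrist view shows the handle (column 257) centred between the open fingers. I'll descend and close.

Request:
step_arm:
  moves: [0.0854,0,0.001,0.035,0,0.0854,0,0,0.035,0,0.0854,0,0,0.035,0,0.0854,0,0,0.02,0,0.0854,0,0,0.015,0,0.0854,0,0,0,0,0,0,0,0,0,0,0,0,0,0,0,0,0,0,0,0,0,0,0,0,0,0,0,0,0,0,0,0,0,0,0,0,0,0,0]

```text
time: 2.73
tcp_pos: [0.438, -0.155, 0.2656]
ee_rot: [0.028, 1.0, -0.0, 0.001]
force: [-0.8, 1.8, 4.3]
opening: 0.149
grip_force: 59.7
```

Request:
step_arm:
  moves: [0,0,0,-0.008,0,0,0,0,-0.008,0,0,0,0,-0.008,0,0,0,0,-0.008,0,0,0,0,-0.008,0,0,0,0,-0.008,0,0,0,0,-0.008,0,0,0,0,-0.008,0,0,0,0,0,0,0,0,0,0,0]

```text
time: 3.57
tcp_pos: [0.4377, -0.155, 0.3292]
ee_rot: [0.029, 1.0, 0.0, 0.001]
force: [0.3, 0.5, -4.4]
opening: 0.155
grip_force: 58.5
```

```bash
cat >> h.py <<'E'
def look(name):
    a=robot.snapshot("scene"); b=robot.snapshot("top"); cv2.imwrite(f"pics/{name}.png",a["color"]); cv2.imwrite(f"pics/{name}t.png",b["color"]); return a,b
E
python3 - <<'E'
from h import *
need([.4376,-.1513,.264]); look("l1")
E
```

```text
t 3.5667 tcp [ 0.4377 -0.155   0.3292] shift [0.0004 0.0037 0.0652] y ang 86.71 tilt 0.07 F [ 0.34  0.51 -4.41] op 0.155 grip 58.48957121372223
```

View pics/l1.png

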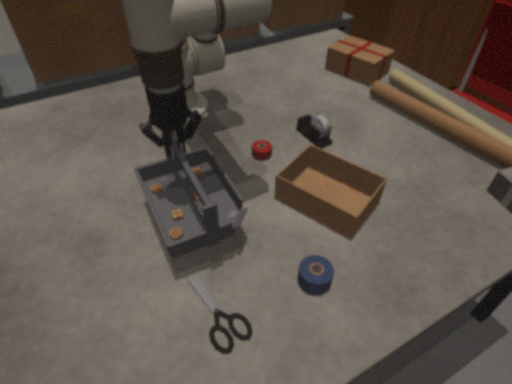

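Scene view: the tray seems lifted and roughly level (tray at about (195,200)). I'll measure its tilt from depth along the handle.

```bash
cat >> h.py <<'E'
def tilt(b,x0,x1,y0=None):
    # slope of the handle/tray: top points within 6 mm of the tool's plane, ahead of the gripper
    s,M,p=tool(); P=world(b).reshape(-1,3); q=(P-p)@M; 
    m=(abs(q[:,1])<.005)&(-q[:,0]>x0)&(-q[:,0]<x1)&(q[:,2]>.12)&(q[:,2]<.4)
    q=q[m]; hi=[]
    for a in np.arange(x0,x1,.01):
        k=(-q[:,0]>=a)&(-q[:,0]<a+.01)
        if k.sum()>3: hi.append((a+.005,np.percentile(q[k,2],20)))
    hi=np.array(hi); print(hi.round(3).tolist()); c=np.polyfit(hi[:,0],hi[:,1],1); print("tilt rad",np.arctan(c[0]))
E
python3 - <<'E'
from h import *
tilt(robot.snapshot("top"),.05,.19)
E
```

```text
[[0.055, 0.146], [0.065, 0.146], [0.075, 0.147], [0.085, 0.146], [0.095, 0.146], [0.105, 0.145], [0.115, 0.146], [0.125, 0.147], [0.135, 0.145], [0.145, 0.146], [0.155, 0.147], [0.165, 0.145], [0.175, 0.148], [0.185, 0.147]]
tilt rad 0.003877624327388235
```

The tray is level, so the pads hold against the off-centre weight. Next I'll lift it and slosh the ornaments to +y: gentle acceleration, abrupt stops.

Request:
step_arm:
  moves: [0,0,0,-0.01,0,0,0,0,-0.015,0,0,0,0,-0.015,0,0,0,0,-0.015,0,0,0,0,-0.005,0,0,0,0,0,0,0,0,0.009,0,0,0,0,0.018,0,0,0,0,0.027,0,0,0,0,0.036,0,0,0,0,0.04,0,0,0,0,0,0,0,0,0,0,0,0,0,0,0,0,0,0,0,0,0,0]

```text
time: 4.97
tcp_pos: [0.4448, -0.0257, 0.3879]
ee_rot: [0.029, 1.0, -0.0, -0.001]
force: [1.0, -0.2, -3.7]
opening: 0.15
grip_force: 59.5
```

Request:
step_arm:
  moves: [0,0,-0.006,0,0,0,0,-0.012,0,0,0,0,-0.018,0,0,0,0,-0.02,0,0,0,0,-0.02,0,0,0,0,-0.02,0,0,0,0,-0.016,0,0,0,0,-0.011,0,0,0,0,-0.007,0,0,0,0,0,0,0,0,0,0.009,0,0,0,0,0.018,0,0,0,0,0.027,0,0,0,0,0.036,0,0,0,0,0.04,0,0,0,0,0,0,0,0,0,0,0,0,0,0,0,0,0,0,0,0,0,0]

```text
time: 6.55
tcp_pos: [0.4449, -0.0255, 0.3886]
ee_rot: [0.029, 1.0, -0.0, -0.0]
force: [-0.3, -0.3, -4.3]
opening: 0.153
grip_force: 59.7
```

```bash
cat >> h.py <<'E'
def orn(b,th=0.,g=-.07):
    # ornaments in the tray frame (x,y,z), for tray pitched by th about the pads
    s,M,p=tool(); P=world(b); q=(P-p)@M; X=-q[...,0]; Y=q[...,1]; Z=-(q[...,2]-.155)
    c,n=np.cos(th),np.sin(th); x=X*c-Z*n; z=X*n+Z*c
    T=np.stack([x+g,Y,z+.109],-1)
    hsv=cv2.cvtColor(b["color"],cv2.COLOR_BGR2HSV)
    m=((hsv[...,1]>90)&(hsv[...,2]>70)&(abs(T[...,0])<.13)&(abs(T[...,1])<.095)&(T[...,2]<.05)&(T[...,2]>-.02)).astype(np.uint8)
    k,_,st,ce=cv2.connectedComponentsWithStats(m)
    for i in range(1,k):
        if st[i,4]>8: 
            u,v=ce[i].round().astype(int); print("orn",st[i,4],u,v,(T[v,u]*1000).round())
E
python3 - <<'E'
from h import *
need([.498,.094,.475]); a,b=look("l2"); orn(b); orn(a); tilt(b,.05,.19)
E
```

```text
t 6.55 tcp [ 0.4449 -0.0255  0.3886] shift [-0.0461  0.1223 -0.0864] y ang 86.7 tilt 0.02 F [-0.26 -0.3  -4.27] op 0.153 grip 59.6583366394043
orn 61 246 184 [74. 47. 10.]
orn 50 240 200 [26. 62. 12.]
orn 64 238 211 [-6. 67.  7.]
orn 20 256 134 [-86.  79.  16.]
orn 17 271 153 [-6. 78. 14.]
orn 24 279 178 [77. 53. 13.]
[[0.055, 0.146], [0.065, 0.145], [0.075, 0.145], [0.085, 0.145], [0.095, 0.145], [0.105, 0.145], [0.115, 0.146], [0.125, 0.146], [0.135, 0.147], [0.145, 0.146], [0.155, 0.146], [0.165, 0.147], [0.175, 0.146], [0.185, 0.146]]
tilt rad 0.009431622597546907
```

View pics/l2t.png

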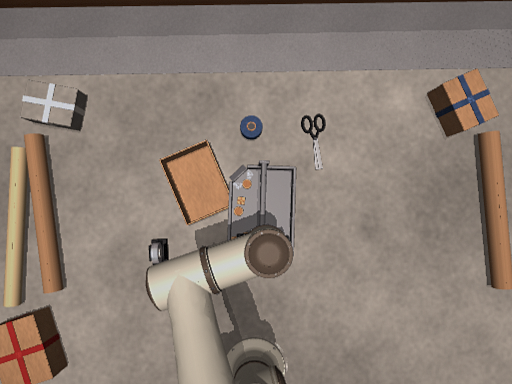

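All the ornaments slid to the +y wall: in the top view three are visible, at (246,184), (240,200) and (238,211), with the rest under the arm. I'll go back gently, lower near the table, and ease the grip command so that the off-centre weight pivots the tray.

Request:
step_arm:
  moves: [0,0,-0.006,0,0,0,0,-0.012,0,0,0,0,-0.018,0,0,0,0,-0.02,0,0,0,0,-0.02,0,0,0,0,-0.02,0,0,0,0,-0.016,0,0,0,0,-0.011,0,0,0,0,-0.007,0.005,0,0,0,0,0.01,0,0,0,0,0.015,0,0,0,0,0.02,0,0,0,0,0.02,0,0,0,0,0.015,0,0,0,0,0.01,0,0,0,0,0.005,0,0,0,0,0,0]

```text
time: 8.07
tcp_pos: [0.4373, -0.1554, 0.2874]
ee_rot: [0.029, 1.0, -0.0, -0.002]
force: [-0.1, 0.3, -3.3]
opening: 0.153
grip_force: 59.6
```

Request:
step_arm:
  moves: [0.008,0,0,0,0,0.008,0,0,0,0,0.008,0,0,0,0]

```text
time: 8.32
tcp_pos: [0.438, -0.1551, 0.2896]
ee_rot: [0.029, 1.0, -0.0, 0.001]
force: [-0.7, 0.4, -4.2]
opening: 0.153
grip_force: 59.6
```

Request:
step_arm:
  moves: [0.011,0,0,0,0,0.011,0,0,0,0,0.011,0,0,0,0]

```text
time: 8.57
tcp_pos: [0.4378, -0.155, 0.289]
ee_rot: [0.029, 1.0, 0.0, 0.0]
force: [-0.6, 0.2, -3.8]
opening: 0.15
grip_force: 59.6
```

Request:
step_arm:
  moves: [0.0125,0,0,0,0,0.0125,0,0,0,0,0.0125,0,0,0,0]

```text
time: 8.82
tcp_pos: [0.4377, -0.155, 0.2887]
ee_rot: [0.029, 1.0, 0.0, 0.0]
force: [0.1, -0.3, -4.0]
opening: 0.15
grip_force: 59.6
```

The grip force is fixed, so instead I'll try pivoting with an upward jerk: abrupt up, gentle stop, then a gentle descent with an abrupt stop.

Request:
step_arm:
  moves: [0,0,0,-0.04,0,0,0,0,-0.04,0,0,0,0,-0.03,0,0,0,0,-0.02,0,0,0,0,-0.01,0,0,0,0,0,0,0,0,0,0.01,0,0,0,0,0.02,0,0,0,0,0.03,0,0,0,0,0.04,0,0,0,0,0,0,0,0,0,0,0,0,0,0,0,0]

```text
time: 9.9
tcp_pos: [0.4384, -0.1551, 0.3289]
ee_rot: [0.028, 1.0, -0.001, -0.0]
force: [0.4, -0.3, -3.1]
opening: 0.155
grip_force: 59.5
```

```bash
python3 - <<'E'
from h import *
need([.4376,-.1513,.264]); b=robot.snapshot("top"); tilt(b,.05,.19); orn(b)
E
```

```text
t 9.9 tcp [ 0.4384 -0.1551  0.3289] shift [0.001  0.0039 0.0649] y ang 86.77 tilt 0.06 F [ 0.38 -0.31 -3.11] op 0.155 grip 59.506972432136536
[[0.055, 0.151], [0.065, 0.151], [0.075, 0.15], [0.085, 0.151], [0.095, 0.153], [0.105, 0.152], [0.115, 0.152], [0.125, 0.152], [0.135, 0.154], [0.145, 0.155], [0.155, 0.155], [0.165, 0.155], [0.175, 0.155], [0.185, 0.156]]
tilt rad 0.04490789790955803
orn 58 288 186 [74. 46.  3.]
orn 46 283 203 [21. 60. 10.]
orn 60 281 214 [-13.  65.   9.]
```

It works: the tilt grew from 0.01 to 0.045 rad, so the pad torque is only a little over the load. I'll set it down and regrasp nearer the -x end (about -107 mm) for more lever.

Request:
step_arm:
  moves: [0,0,0,0.01,0,0,0,0,0.018,0,0,0,0,0.018,0,0,0,0,0.01,0,0,0,0,0.006,0,0,0,0,0.002,0,0.0854,0,0,0,0,0.0854,0,0,0,0,0.0854,0,0,0,0,0.0854,0,0,0,0,0.0854,0.013,0,0,0,0.0854,0.013,0,0,0,0.0854,0.011,0,0,0,0.0854,0,0,0,0]

```text
time: 11.12
tcp_pos: [0.3988, -0.1529, 0.2648]
ee_rot: [0.029, 1.0, 0.0, -0.001]
force: [-0.1, 0.9, -0.7]
opening: 1.0
grip_force: 0.0
```

```bash
python3 - <<'E'
from h import *
need([.4006,-.1513,.264]); b=robot.snapshot("top"); tilt(b,.08,.22)
P=world(b).reshape(-1,3); h=P[(P[:,2]>.1)&(P[:,2]<.14)&(abs(P[:,1]+.155)<.03)&(P[:,0]>.4)]; print(h[:,0].max(),h.mean(0))
E
```

```text
t 11.1167 tcp [ 0.3988 -0.1529  0.2648] shift [-0.0017  0.0017  0.0008] y ang 86.69 tilt 0.08 F [-0.09  0.88 -0.67] op 1.0 grip 0.0
[[0.085, 0.144], [0.095, 0.144], [0.105, 0.145], [0.115, 0.145], [0.125, 0.145], [0.135, 0.145], [0.145, 0.145], [0.155, 0.145], [0.165, 0.145], [0.175, 0.145], [0.185, 0.145], [0.195, 0.146], [0.205, 0.146], [0.215, 0.145]]
tilt rad 0.008821125064908229
0.6421229745805771 [ 0.53530379 -0.15945696  0.11785784]
```

Request:
step_arm:
  moves: [0,-0.003,0,0,0,0,0,0,0,0,0,0,0,0,0,0,0,0,0,0,0,0,0,0,0,0,0,0,0,0,0,0,0,0,0,0,0,0,-0.008,0,0,0,0,-0.012,0,0,0,0,-0.012,0,0,0,0,-0.012,0,0,0,0,-0.012,0,0,0,0,-0.012,0,0,0,0,-0.012,0,0,0,0,-0.012,0,0,0,0,-0.008,0,0,0,0,0,0,0,0,0,0,0]

```text
time: 12.67
tcp_pos: [0.4033, -0.153, 0.3644]
ee_rot: [0.029, 1.0, 0.0, -0.0]
force: [-0.0, -0.2, -4.2]
opening: 0.152
grip_force: 58.5
```

```bash
python3 - <<'E'
from h import *
need([.4006,-.1513,.264]); b=robot.snapshot("top"); tilt(b,.08,.22); orn(b,0,-.108)
E
```

```text
t 12.6667 tcp [ 0.4033 -0.153   0.3644] shift [0.0027 0.0015 0.1004] y ang 86.7 tilt 0.06 F [-0.02 -0.23 -4.23] op 0.152 grip 58.45202922821045
[[0.085, 0.144], [0.095, 0.144], [0.105, 0.146], [0.115, 0.144], [0.125, 0.145], [0.135, 0.145], [0.145, 0.145], [0.155, 0.146], [0.165, 0.145], [0.175, 0.145], [0.185, 0.146], [0.195, 0.146], [0.205, 0.144], [0.215, 0.146]]
tilt rad 0.007376036459148837
orn 62 290 184 [77. 44. 12.]
orn 51 284 202 [22. 61. 16.]
orn 61 282 213 [-10.  66.  14.]
orn 63 289 240 [-89.  42.  17.]
orn 50 278 244 [-103.   74.   15.]
```

Request:
step_arm:
  moves: [0,0,0,-0.041,0,0,0,0,-0.041,0,0,0,0,-0.03,0,0,0,0,-0.018,0,0,0,0,-0.01,0,0,0,0,0,0,0,0,0,0.012,0,0,0,0,0.025,0,0,0,0,0.035,0,0,0,0,0.041,0,0,0,0,0.0,0,0,0,0,0,0,0,0,0,0,0]

```text
time: 13.8
tcp_pos: [0.4047, -0.1532, 0.3927]
ee_rot: [0.028, 1.0, -0.001, 0.001]
force: [0.7, -0.1, -2.7]
opening: 0.149
grip_force: 59.3
```

```bash
python3 - <<'E'
from h import *
need([.4006,-.1513,.264]); b=robot.snapshot("top"); tilt(b,.08,.22); orn(b,0,-.108)
E
```

```text
t 13.8 tcp [ 0.4047 -0.1532  0.3927] shift [0.0044 0.0019 0.1287] y ang 86.76 tilt 0.1 F [ 0.67 -0.07 -2.75] op 0.149 grip 59.28645730018616
[[0.085, 0.167], [0.095, 0.169], [0.105, 0.172], [0.115, 0.175], [0.125, 0.176], [0.135, 0.18], [0.145, 0.182], [0.155, 0.185], [0.165, 0.185], [0.175, 0.189], [0.185, 0.192], [0.195, 0.193], [0.205, 0.196], [0.215, 0.197]]
tilt rad 0.23642063127929577
orn 41 282 208 [  1.  66. -18.]
orn 68 290 237 [-83.  42.   2.]
orn 58 279 242 [-98.  74.  10.]
```

One cycle gave 0.236 rad. I'll repeat it.

Request:
step_arm:
  moves: [0,0,0,-0.041,0,0,0,0,-0.041,0,0,0,0,-0.03,0,0,0,0,-0.018,0,0,0,0,-0.01,0,0,0,0,0,0,0,0,0,0.012,0,0,0,0,0.025,0,0,0,0,0.035,0,0,0,0,0.04,0,0,0,0,0.0,0,0,0,0,0,0,0,0,0,0,0]

```text
time: 14.93
tcp_pos: [0.4049, -0.1533, 0.4217]
ee_rot: [0.028, 1.0, -0.001, 0.002]
force: [0.9, -0.0, -3.4]
opening: 0.15
grip_force: 59.6
```

```bash
python3 - <<'E'
from h import *
need([.4006,-.1513,.264]); a,b=look("l3"); tilt(b,.08,.2); orn(b,.45,-.108)
E
```

```text
t 14.9333 tcp [ 0.4049 -0.1533  0.4217] shift [0.005  0.0019 0.1576] y ang 86.76 tilt 0.23 F [ 0.89 -0.   -3.39] op 0.15 grip 59.64528501033783
[[0.085, 0.182], [0.095, 0.185], [0.105, 0.191], [0.115, 0.196], [0.125, 0.201], [0.135, 0.204], [0.145, 0.209], [0.155, 0.213], [0.165, 0.218], [0.175, 0.222], [0.185, 0.227], [0.195, 0.229]]
tilt rad 0.4112814101121115
orn 297 289 200 [87. 44. 11.]
```

View pics/l3.png

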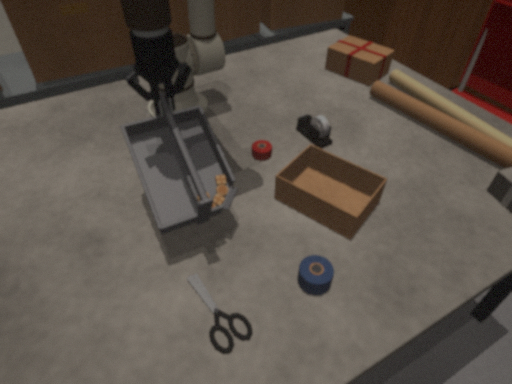

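The scene view shows all five ornaments gathered in the spout corner at about (218,190), with the tray tilted 0.41 rad. Next I'll carry it smoothly over the box.

Request:
step_arm:
  moves: [0,0,0,-0.01,0,0,0,0,-0.015,0,0,0,0.005,-0.013,0,0,-0.001,0.01,-0.008,0,0,-0.0015,0.015,0,0,0,-0.0015,0.02,0,0,0,-0.0015,0.02,0,0,0,-0.0015,0.02,0,0,0,-0.0015,0.02,0,0,0,-0.0015,0.02,0,0,0,-0.0015,0.02,0,0,0,-0.001,0.02,0,0,0,-0.001,0.02,0,0,0,-0.001,0.02,0,0,0,0,0.018,0,0,0,0,0.014,0,0,0,0,0.008,0,0,0,0,0.002,0,0,0,0,0,0,0,0,0,0,0,0]

```text
time: 16.7
tcp_pos: [0.4325, 0.0974, 0.4661]
ee_rot: [0.029, 1.0, 0.0, 0.0]
force: [0.2, 0.2, -3.2]
opening: 0.153
grip_force: 59.6
```

```bash
cat > f.py <<'E'
from h import *
need([.434,.098,.468]); a,b=look("l4"); tilt(b,.08,.2); orn(b,.42,-.108)
s,M,p=tool(); th=.42
for n,(x,y,z) in dict(lip=(.111,.076,.028),low=(.125,.045,0)).items():
    X=x+.108;Z=z-.109;v=np.array([-(X*np.cos(th)+Z*np.sin(th)),y,.155-(Z*np.cos(th)-X*np.sin(th))])
    w=p+M@v; a=np.radians(21.9); d=w[:2]-[.605,.1644]; print(n,w.round(3),"box",(d@[np.cos(a),np.sin(a)]).round(3),(d@[-np.sin(a),np.cos(a)]).round(3))
E
python3 f.py
```

```text
t 16.7 tcp [0.4325 0.0974 0.4661] shift [-0.0014  0.0007 -0.0019] y ang 86.71 tilt 0.02 F [ 0.17  0.22 -3.21] op 0.153 grip 59.59861099720001
[[0.085, 0.182], [0.095, 0.186], [0.105, 0.191], [0.115, 0.195], [0.125, 0.199], [0.135, 0.203], [0.145, 0.208], [0.155, 0.212], [0.165, 0.217], [0.175, 0.22], [0.185, 0.225], [0.195, 0.228]]
tilt rad 0.40302718784467756
orn 244 201 193 [78. 52. 15.]
lip [0.604 0.163 0.148] box -0.002 -0.001
low [0.603 0.132 0.116] box -0.014 -0.029
```

View pics/l4.png

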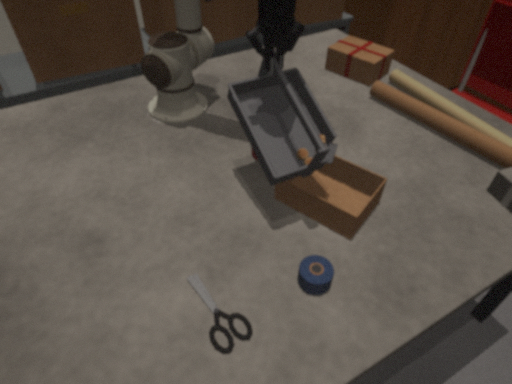

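View pics/l4t.png

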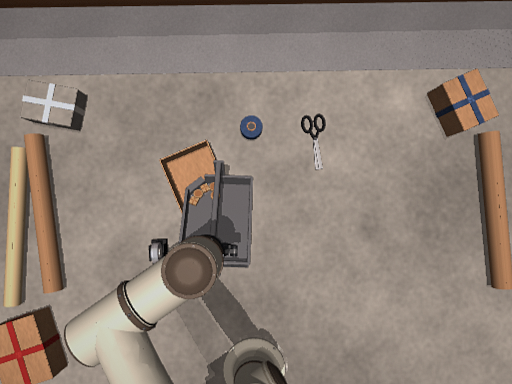

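The scene and top views show the lip over the box's middle, clear of the rim, with the ornament cluster at about (203,192) in the top view, in the spout corner. The box and bystanders haven't moved. I'll hand in.

```bash
python3 -c "
from h import *
print(robot.job_done())"
```

```text
the job is handed in; nothing more can be done
None
```

Handed in at about 17 s: the tray is held still at about 0.40 rad, with its lip over the middle of the box about 68 mm above the rim. The ornaments are gathered in the spout corner, none was seen to leave the tray, and the box and other items look unmoved in the last pictures; the hand-in returned no verdict.

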